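Dry-run the cross slide, then hold the blank holder flush on the tilted bed

TASK

Set up the small cross-slide stand for drilling an angled key blank. With the bed still empty, take the carrier by its black knob and dry-run it under the fixed pointer: first stop with the pointer inside the engraved ring nearer the bed, then inside the ring farther from it, and leave the carrier there. Then pick up the flat-soled blank holder by its grip block, tilt it to the slope of the bed, seat it flush on the face, square and down against the low ledge, and finish still holding it there with a light push, so that it can be clamped, with the carrier not shifted off its ring and the loose tape roll, padlock and tin left alone.

Things in the scene. Friction and masses are not known exactly. Their poses are not given: they have to be found in the camera images.
- stand: Fixed grey cross-slide stand: base 295 x 124 x 18 mm (x -125 to +170 mm of its origin), a column with the pointer, 104 mm high, at x +152 mm. Origin on the worktop under the middle of the slides' travel; x points from the bed's low edge to the column, y left, z up. On it a saddle slides along x and the carrier on that along y, each 35 mm either way from the middle.
- knob_top (a point): Centre of the top of the round black upright pull knob on the carrier: 18 mm across, top at z = 78 mm, 32 mm high (its lower 8 mm is a narrower neck). Fixed to the carrier, so moving it moves bed and rings alike.
- pointer_tip (a point): Point of the fixed upright needle, z = 53 mm, 3 mm above the pattern plate. The needle is 6 mm thick; a 10 mm arm at z = 92 mm (chuck 15 mm across, top at z = 101 mm) runs from above it along the stand's +x to the column.
- mark_near (a point): Centre of the engraved 10 mm ring on the brass pattern plate (50 x 56 mm, top at z = 50 mm) that is nearer the bed; it is 36 mm beyond (stand +x) and 11 mm left (+y) of the knob's axis.
- mark_far (a point): Centre of the other 10 mm ring on that plate, farther from the bed: 60 mm beyond (stand +x) and 11 mm right (-y) of the knob's axis. Moves with the carrier.
- bed_seat (a point): Where the middle of the holder's underside belongs on the bed's sloped face. z: outward normal; x: straight up the slope; y: level, the stand's y. Low edge on the stand's -x side; locked at 0.24 to 0.52 rad, varying. Face 70 mm wide between cheeks 86 mm apart that rise up to 16 mm above its sides; it ends 36 mm up the slope, and 36 mm down the slope a ledge 5 mm proud crosses it.
- holder: Loose steel blank holder, 0.10 to 0.19 kg, flat on the worktop: sole 72 x 44 x 6 mm (x, y, z); in its middle a dark grip block 24 x 16 mm, top 36 mm above the underside; a brass key blank clamped across one half (x +26 mm, under 16 mm high, bow out to y +33 mm, tip to -26 mm). Origin: centre of the underside; z up, x along the 72 mm. Grip the block across its 16 mm (along y).
- tape_roll: Loose bystander: roll of brown tape, 58 mm across, 20 mm high, near the far side of the holder. Origin: centre of its underside.
- padlock_b: Loose bystander: black padlock lying flat, 74 x 50 x 18 mm, on the robot's side of the holder. Origin: centre of its underside.
- blank_tin: Loose bystander: round tin of key blanks, 67 mm across, 89 mm high, at the back of the worktop. Origin: centre of its underside.
- carrier: Top slide: aluminium plate 200 x 104 mm, top at z = 46 mm; bears, near to far, the bed, the knob and the brass pattern plate. Origin: centre of its underside, z = 34 mm; axes as the stand's. Free to move in stand x and y without turning; it stays where left, each slide dragging with about 7 N (plus 25 N per m/s), so a hard push on the bed would shift it.

How it is judged (in metres and radians):
On the way, in this order (a step that is already met when the one before it is completed fails the run):
1. with the bed empty, the pointer stands inside the ring nearer the bed and the carrier stops (horizontal distance between mark_near and pointer_tip below 0.005 m and linear speed of carrier below 0.005 m/s and distance between holder and bed_seat above 0.1 m), for 0.3 s.
2. with the bed still empty, the pointer stands inside the ring farther from the bed and the carrier stops (horizontal distance between mark_far and pointer_tip below 0.005 m and linear speed of carrier below 0.005 m/s and distance between holder and bed_seat above 0.1 m), for 0.3 s.
At the end, for the whole second after the job is handed in: Pointer within 5 mm of the far ring's centre; holder's sole on the bed's face (parallel to 0.04 rad, within 2 mm), square to 0.07 rad, under 4 mm from the ledge, within 10 mm of the middle sideways; held in the fingers, at rest, pressed on with 3 to 25 N (horizontal distance between mark_far and pointer_tip below 0.005 m and angle between the z axis of holder and the z axis of bed_seat, either way round below 0.04 rad and angle between the x axis of holder and the x axis of bed_seat, either way round below 0.07 rad and z of holder in the frame of bed_seat between -0.002 and 0.002 m and x of holder in the frame of bed_seat between -0.003 and 0.004 m and y of holder in the frame of bed_seat between -0.01 and 0.01 m and contact force between holder and stand between 3 and 25 N and contact force between the fingers and holder above 3 N and linear speed of holder below 0.01 m/s); the arm keeps its last pose, push and grip.
It fails at once if the holder is rammed against the stand (over 45 N) (contact force between holder and stand above 45 N).
It fails at once if the tape roll is displaced by more than 25 mm (distance of tape_roll from where it was at the start of the episode above 0.025 m).
It fails at once if the padlock is displaced by more than 25 mm (distance of padlock_b from where it was at the start of the episode above 0.025 m).
It fails at once if the tin is displaced by more than 25 mm (distance of blank_tin from where it was at the start of the episode above 0.025 m).
It also fails if it takes over 64 s, if anything falls off the work surface, if the arm or the gripper's body presses on something with over 40 N, if the wrist force passes 120 N, or if a joint passes its speed limit or range.

ROBOT

A 7-joint arm with a two-finger parallel gripper is mounted at the origin on a cart in front of the work surface, level with it; the furniture and walls round the work are solid. World frame = base frame: x ahead of the robot, y to its left, z up, the work surface at z = 0. Lengths are in mm, angles in rad, forces in N, time in s.
With the tool pointing down it reaches from about 400 to 750 mm from the base axis. Payload 19.5 kg.
Tool frame: the origin (TCP) lies at the very end of the fingers, on their centre line; the grasp point (between the pads) lies 19 mm behind it; z points along the fingers, y is the line along which they close (so a half turn about z gives the same grasp; the last joint's range is limited). The gripper opens to 85 mm and grips with 20 to 120 N. Pads are 22 mm wide; open, the fingers measure 114 mm over their backs; the gripper's body (76 mm by 85 mm) begins 54 mm behind the grasp point. The pads swing forward as they close: fully open they stand 13 mm farther back than shut.
Start: joints at [-1.191, 0.707, -0.028, 1.485, 0.022, 0.951, -0.075], TCP at [235.392, 524.581, 231.268] pointing down, gripper open.
Joint ranges: [-2.71, 2.71], [-0.32, 2.16], [-1.57, 1.52], [0, 2.45], [-1.46, 4.6], [0, 2.02], [-2.83, 2.83]. Speed limits (rad/s): [1.89, 1.89, 2.57, 2.57, 3.01, 3.01, 3.01].

INTERFACE

Orientations are given as a rotation vector (axis times angle).
In Python, from rig import * gives the robot as it stands.
- The arm moves only by the tool apply_moves, never from a script. Its argument "steps" is a list of rows, each a list of 7 numbers: the closure, from 0 (fully open) to 1 (shut), then the shift along the tool's x, y, z in mm, then the turn, a rotation vector about the tool's x, y, z in degrees. In form: [[claw, x, y, z, wx, wy, wz], ...]. A call has 1 to 12 rows; each row is the pose to reach, as a shift and turn from the pose commanded when the call began, along the tool's axes at that moment; what a row does not reach only later rows make up. A row lasts 1/8 s, in which the tool goes at most 62.5 mm and 10.7 degrees, less where a joint would pass 70% of its speed; a pose out of reach is approached as far as the arm can. A call with a gripper value outside its range is refused whole. The fingers move at their own pace and stop on an object; "newtons" is the grip in N (left out, the last holds). Time passes only in rows, so rows that repeat a pose let the fingers close. It gives the time, the measured TCP pose, the force, the opening and the grip force at its end, in the units of the state.
- get_obs(): the state, without advancing time (a new reading comes with each control period).
- camera(name): name is "scene" or "side" or "wrist"; returns the picture (480x640x3 uint8, red, green, blue); there is no depth.
- camera_info(name): a dict with "K" (3x3 intrinsics, pixels), "extrinsics" (4x4, takes a point from camera to world coordinates); the wrist camera has in their place "mount" (4x4, takes a point from camera to tool coordinates, whose origin is the TCP and whose axes are the flange's). Camera axes: x right, y down, z forward; pixel columns grow to the right and rows downward; lengths in mm; the calibration is good to about 2 mm. A picture is of the moment at which its call begins: read the wrist's pose just before it. camera_info takes no time and is no camera call.
- sign_off(): hands the job in; it is judged then, once.
The state is a dict: "clock": time; "joints": joint angles; "joint_vel": joint speeds; "joint_torque": joint torques, N m; "tcp_pos": TCP position; "tool_rot": TCP orientation; "wrist_force": force on the tool from outside, world axes, zero at the start; "ft_torque": the same for the moment, N m; "finger_gap": finger opening in mm; "gripper_force": force on a finger pad.
Only numpy, scipy, OpenCV 4.12 (cv2) and the standard library are available. Lean on these libraries where they do the work, as an engineer would, in place of code of your own. Each camera call takes 0.05 s, during which the arm holds its last target. There are 200 camera calls.

## Working session

There is one attempt and no reset: what is moved stays moved. The work goes in short steps, Python scripts to look and compute and a tool call to move; the robot and the scene stay as the last step left them, time stands still between calls to the robot, and variables do not carry over. Pictures are saved under pics/ and viewed, at most 10 in all, crops included, and the job is handed in when it is done.

Besides the shell and the picture viewer there is one more tool, called after "Request:" as name([rows], argument=value, ...), one row to a line, values as JSON. apply_moves: Moves the arm, as the interface text tells. Its arguments: {"type":"object","properties":{"steps":{"type":"array","items":{"type":"array","items":{"type":"number"}}},"newtons":{"type":"number"}},"required":["steps"]}

```bash
mkdir -p pics; ls
python3 - <<'E'
from rig import *
import cv2,numpy as np
o=get_obs();print(o)
for n in("scene","side"):
    im=camera(n);cv2.imwrite(f"pics/{n}0.png",im[:,:,::-1]);c=camera_info(n);print(n,np.round(c["K"],1).tolist(),np.round(c["extrinsics"],3).tolist())
im=camera("wrist");cv2.imwrite("pics/wrist0.png",im[:,:,::-1]);print({k:np.round(v,3).tolist() for k,v in camera_info("wrist").items() if k in("K","mount")})
E
```

```text
pics
{'clock': 0.0, 'joints': array([-1.19071032,  0.70706275, -0.02761565,  1.48500184,  0.0219966 ,
        0.95089752, -0.07548066]), 'joint_vel': array([-0.0019687 ,  0.00082935,  0.00053747, -0.00197608,  0.00049846,
       -0.00122358,  0.00043841]), 'joint_torque': array([ 8.81896540e-04, -8.83236265e+01,  1.23524409e+00, -2.36165214e+01,
        1.69832411e-02,  6.54362346e-03, -3.25856035e-05]), 'tcp_pos': array([235.29257816, 524.36591784, 230.84991777]), 'tool_rot': array([-6.57574096e-01, -3.07180630e+00,  1.64883281e-03]), 'wrist_force': array([-0.1799673 ,  0.4793086 , -0.23119567]), 'ft_torque': array([-0.05789061, -0.00644768,  0.00560099]), 'gripper_force': 0.0, 'finger_gap': 85.67380999895244}
scene [[520.0, 0.0, 322.3], [0.0, 520.0, 241.2], [0.0, 0.0, 1.0]] [[0.226, -0.829, 0.511, -33.104], [-0.974, -0.187, 0.127, -180.872], [-0.01, -0.527, -0.85, 985.828], [0.0, 0.0, 0.0, 1.0]]
side [[562.2, 0.0, 316.2], [0.0, 562.2, 233.2], [0.0, 0.0, 1.0]] [[0.176, -0.825, 0.537, -26.238], [-0.984, -0.15, 0.093, -127.333], [0.004, -0.545, -0.839, 961.424], [0.0, 0.0, 0.0, 1.0]]
{'K': [[352.492, 0.0, 325.314], [0.0, 352.492, 236.303], [0.0, 0.0, 1.0]], 'mount': [[-0.0, -0.948, -0.318, 82.942], [1.0, -0.0, 0.0, 0.187], [-0.0, -0.318, 0.948, -142.623], [0.0, 0.0, 0.0, 1.0]]}
```

View pics/scene0.png

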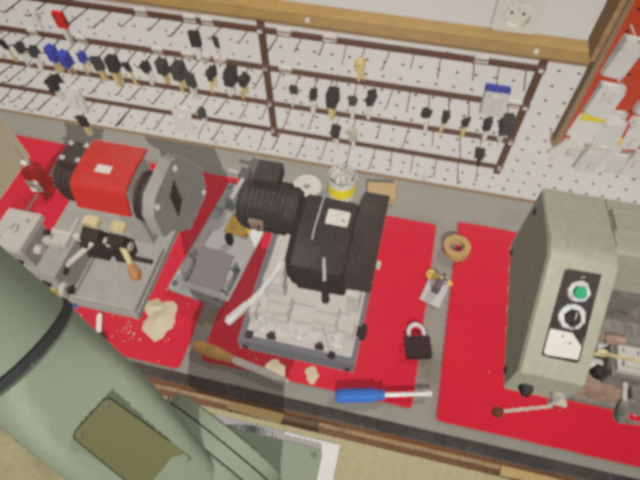

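View pics/side0.png

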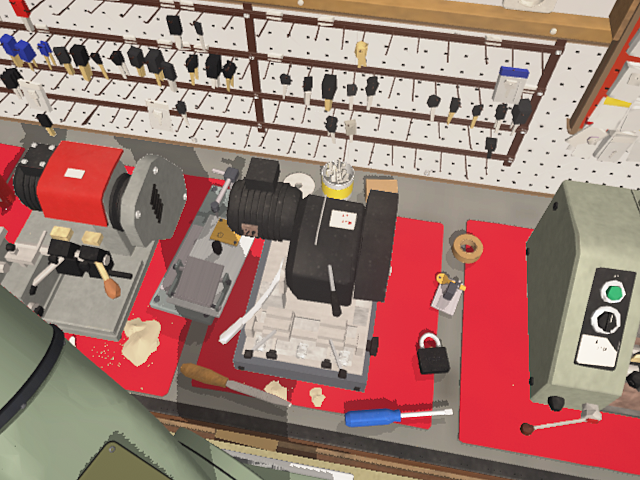

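The scene and side views show the stand between the red and black machines: bed about (195,280) and brass plate about (228,235) in side. The holder is about (448,292), the tape (467,248), the padlock (432,355), the tin (338,180).

```bash
cat > h.py <<'E'
from rig import *
import cv2,numpy as np
from scipy.spatial.transform import Rotation as R
def fixed(n):
    c=camera_info(n);return np.array(c["K"]),np.array(c["extrinsics"])
def wristcam(o):
    c=camera_info("wrist");T=np.eye(4);T[:3,:3]=R.from_rotvec(o["tool_rot"]).as_matrix();T[:3,3]=o["tcp_pos"]
    return np.array(c["K"]),T@np.array(c["mount"])
def onplane(cam,uv,z):
    K,E=cam;d=E[:3,:3]@np.linalg.inv(K)@[uv[0],uv[1],1];return E[:3,3]+d*(z-E[2,3])/d[2]
def proj(cam,p):
    K,E=cam;q=K@(E[:3,:3].T@(np.array(p)-E[:3,3]));return q[:2]/q[2]
def tri(cams,uvs):
    A=np.zeros((3,3));b=np.zeros(3)
    for (K,E),uv in zip(cams,uvs):
        d=E[:3,:3]@np.linalg.inv(K)@[uv[0],uv[1],1];d/=np.linalg.norm(d);M=np.eye(3)-np.outer(d,d);A+=M;b+=M@E[:3,3]
    return np.linalg.solve(A,b)
def toolshift(o,target):
    return R.from_rotvec(o["tool_rot"]).as_matrix().T@(np.array(target)-o["tcp_pos"])
E
python3 - <<'E'
from h import *
s=fixed("side");
for uv,z in [((448,292),6),((467,248),20),((432,358),18),((338,170),89),((195,280),60),((228,235),50),((215,245),78),((230,172),104),((155,305),18),((212,318),18)]: print(uv,z,onplane(s,uv,z).round())
o=get_obs();print(R.from_rotvec(o["tool_rot"]).as_matrix().round(2).tolist())
im=cv2.imread("pics/side0.png")[140:340,130:330];cv2.imwrite("pics/sidecrop.png",cv2.resize(im,(600,600),interpolation=cv2.INTER_CUBIC))
E
```

```text
(448, 292) 6 [ 499. -291.    6.]
(467, 248) 20 [ 595. -321.   20.]
(432, 358) 18 [ 357. -268.   18.]
(338, 170) 89 [688. -47.  89.]
(195, 280) 60 [412. 171.  60.]
(228, 235) 50 [523. 140.  50.]
(215, 245) 78 [480. 150.  78.]
(230, 172) 104 [633. 159. 104.]
(155, 305) 18 [369. 242.  18.]
(212, 318) 18 [362. 131.  18.]
[[-0.91, 0.41, -0.0], [0.41, 0.91, -0.0], [-0.0, -0.0, -1.0]]
```

View pics/wrist0.png

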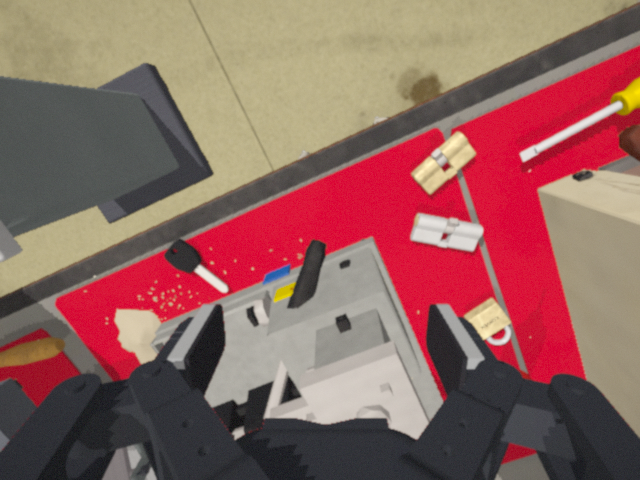

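The wrist view shows the red machine's vise below and the cart edge; the stand isn't visible in it. A side crop next.

View pics/sidecrop.png

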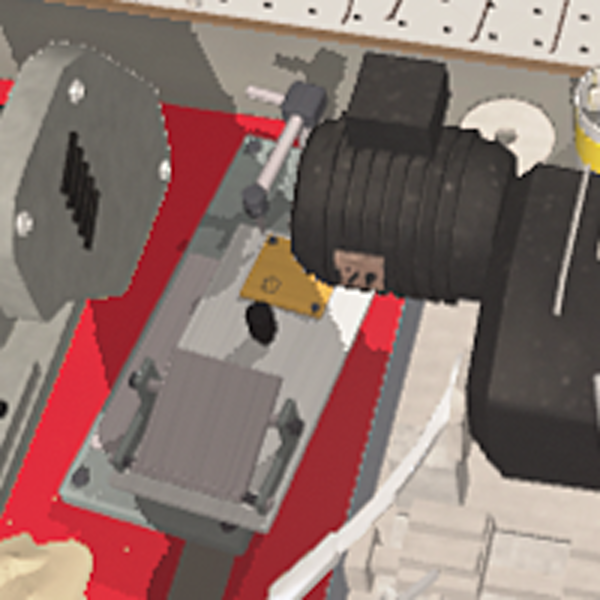

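Request:
apply_moves([
  [0,0,0,-62,0,0,0],
  [0,0,0,-124,0,0,0],
  [0,0,0,-130,0,0,0],
  [0,-50,-28,-130,0,0,-4],
  [0,-100,-55,-130,0,0,-8],
  [0,-150,-82,-130,0,0,-12],
  [0,-200,-109,-130,0,0,-16],
  [0,-250,-136,-130,0,0,-20],
  [0,-300,-163,-130,0,0,-21],
  [0,-350,-190,-130,0,0,-21],
  [0,-413,-224,-130,0,0,-21],
  [0,-413,-224,-130,0,0,-21],
])

```text
clock: 1.65
tcp_pos: [522.1, 147.3, 360.1]
tool_rot: [-0.095, -3.139, 0.003]
wrist_force: [-0.5, 0.5, 0.5]
finger_gap: 85.5
gripper_force: 0.0
```

Request:
apply_moves([
  [0,0,0,0,0,0,0],
  [0,0,0,0,0,0,0],
])

```text
clock: 1.9
tcp_pos: [519.8, 152.4, 361.2]
tool_rot: [-0.084, -3.14, -0.0]
wrist_force: [0.7, -0.1, 0.3]
finger_gap: 85.5
gripper_force: 0.0
```

Run:
```python
from h import *
o=get_obs();im=camera("wrist");cv2.imwrite("pics/wrist1.png",im[:,:,::-1]);print(o["clock"],o["tcp_pos"],o["tool_rot"],o["joints"].round(2))
np.save("o1.npy",np.r_[o["tcp_pos"],o["tool_rot"]])
```

```text
1.9 [519.7667803  152.43478703 361.15286402] [-8.37956432e-02 -3.13989131e+00 -4.66858611e-04] [-0.29  0.54 -0.1   1.35  0.05  1.26  1.12]
```

View pics/wrist1.png

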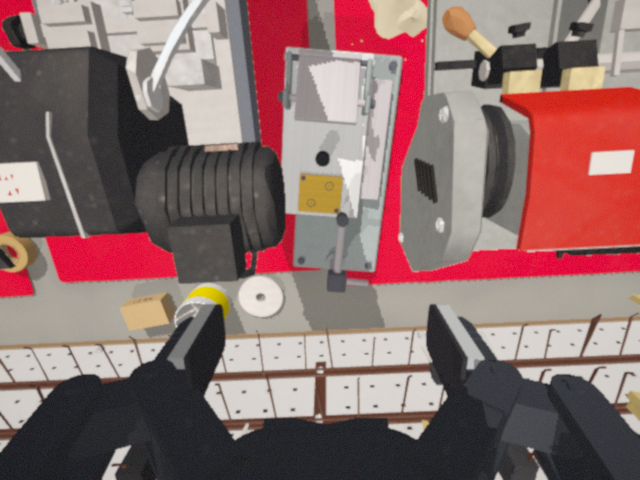

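The wrist view shows the whole stand between motor (left) and red faceplate (right). Knob is at (322,158), rings at (329,185) and (311,203), the chuck at (342,220), the bed top at rows 55–122, and the motor's near edge at x≈284.

Run:
```python
from h import *
v=np.load("o1.npy");o=dict(tcp_pos=v[:3],tool_rot=v[3:]);w=wristcam(o);s=fixed("side");c=fixed("scene")
t=lambda a,b:print(a,b,tri([w,s],[a,b]).round(1))
t((284,200),(228,208));t((322,158),(217,247));t((342,220),(215.5,207));t((337,283),(231,174))
t((329,185),(220,235));t((402,210),(131,230)); t((265,150),(231,222))
for uv,z in [((322,158),78),((329,185),50),((311,203),50),((342,220),101),((287,48),18),((402,56),18),((376,271),18),((293,267),18)]: print(uv,z,onplane(w,uv,z).round(1))
im=cv2.imread("pics/wrist1.png")[40:280,265:415];cv2.imwrite("pics/w1c.png",cv2.resize(im,None,fx=2.5,fy=2.5,interpolation=cv2.INTER_CUBIC))
```

```text
(284, 200) (228, 208) [506.7 116.7 171.1]
(322, 158) (217, 247) [483.6 150.2  64.6]
(342, 220) (215.5, 207) [557.7 170.8  85.7]
(337, 283) (231, 174) [642.6 161.8  85.1]
(329, 185) (220, 235) [520.3 157.   47.9]
(402, 210) (131, 230) [519.  282.1  74.1]
(265, 150) (231, 222) [461.8 102.3 190.8]
(322, 158) 78 [481.5 151.4  78. ]
(329, 185) 50 [519.1 158.1  50. ]
(311, 203) 50 [541.6 133.2  50. ]
(342, 220) 101 [552.5 171.3 101. ]
(287, 48) 18 [352.5 115.   18. ]
(402, 56) 18 [369.  256.7  18. ]
(376, 271) 18 [658.5 222.1  18. ]
(293, 267) 18 [645.3  98.1  18. ]
```

View pics/w1c.png

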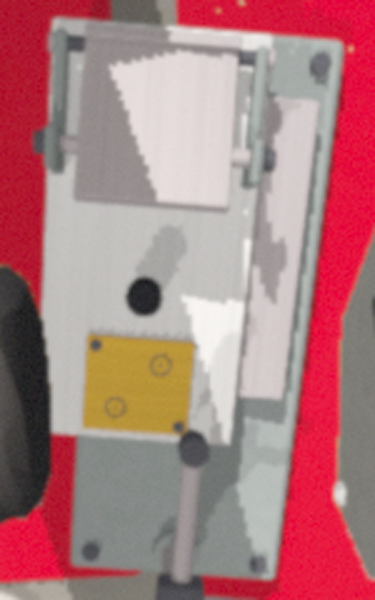

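Crop: knob (145,296), rings (161,365) and (116,407), chuck (193,449), with the motor's face only about 35 mm to the right of the knob. I'll come down off-centre (+y) with the fingers part open, checking once closer.

Request:
apply_moves([
  [0.18,37,20,0,0,0,3.3],
  [0.18,37,20,50,0,0,3.3],
  [0.18,37,20,100,0,0,3.3],
  [0.18,37,20,150,0,0,3.3],
  [0.18,37,20,171,0,0,3.3],
  [0.18,37,20,171,0,0,3.3],
  [0.18,37,20,171,0,0,3.3],
])

```text
clock: 2.82
tcp_pos: [484.8, 173.7, 191.4]
tool_rot: [0.176, 3.135, 0.001]
wrist_force: [0.3, -0.5, -0.4]
finger_gap: 69.9
gripper_force: 0.0
```

Run:
```python
from h import *
o=get_obs();im=camera("wrist");cv2.imwrite("pics/wrist2.png",im[:,:,::-1]);print(o["clock"],o["tcp_pos"],o["tool_rot"],o["finger_gap"])
np.save("o2.npy",np.r_[o["tcp_pos"],o["tool_rot"]])
```

```text
2.825 [484.84139634 173.73681862 191.38381914] [1.76059234e-01 3.13540447e+00 9.76177230e-04] 69.93046157719611
```

View pics/wrist2.png

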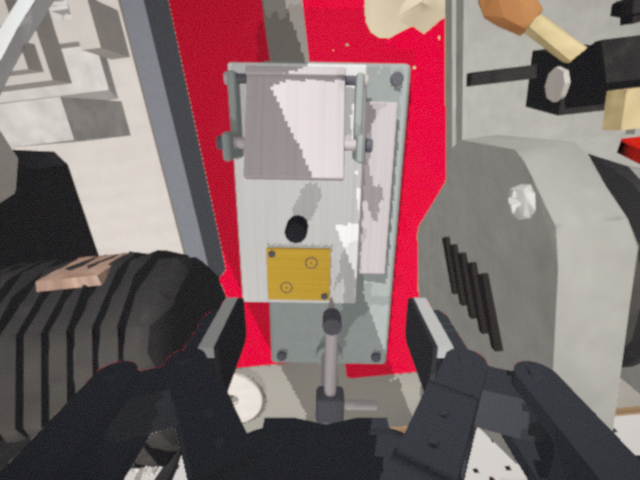

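```bash
cat >> h.py <<'E'
ex=np.array([.9938,-.1115]);ey=np.array([.1115,.9938])
def st(p): d=np.array(p)[:2]-[483,179];return np.array([d@ex,d@ey]).round(1)
E
python3 - <<'E'
from h import *
v=np.load("o2.npy");o=dict(tcp_pos=v[:3],tool_rot=v[3:]);w=wristcam(o)
v=np.load("o1.npy");o=dict(tcp_pos=v[:3],tool_rot=v[3:]);w1=wristcam(o)
for uv,z in [((297,224),78),((311,263),50),((286,287),50),((332,316),101),((410,63),18),((385,363),18),((271,363),18),((250,178),60),((344,180),60)]: 
    p=onplane(w,uv,z);print(uv,p.round(1),st(p))
print("motor",tri([w,w1],[(225,300),(284,200)]),"face",tri([w,w1],[(417,225),(402,200)]))
print("bedtop",tri([w,w1],[(344,180),(265+228/2.5,40+208/2.5)]),tri([w,w1],[(244,178),(265+75/2.5,40+202/2.5)]))
im=cv2.imread("pics/wrist2.png");hsv=cv2.cvtColor(im,cv2.COLOR_BGR2HSV)
m=(im.max(2)<45).astype(np.uint8);n,l,s,c=cv2.connectedComponentsWithStats(m)
for i in range(1,n):
    if 40<s[i,4]<2000:print(s[i],c[i].round(1))
E
```

```text
(297, 224) [475.8 153.9  78. ] [ -4.3 -25.7]
(311, 263) [520.4 157.9  50. ] [ 39.5 -16.8]
(286, 287) [540.9 132.8  50. ] [ 62.7 -39.4]
(332, 316) [543.9 172.8 101. ] [61.2  0.7]
(410, 63) [368.4 256.8  18. ] [-122.6   64.6]
(385, 363) [658.2 219.6  18. ] [169.6  59.8]
(271, 363) [644.4  97.7  18. ] [169.4 -62.8]
(250, 178) [440.  120.7  60. ] [-36.2 -62.7]
(344, 180) [449.7 193.1  60. ] [-34.6  10.3]
motor [519.47311496 102.55739038 110.89045249] face [ 655.46096886  358.86391194 -429.17958914]
bedtop [444.12199137 191.80572006  92.24461165] [437.08997069 122.53859272  83.5334718 ]
[612   0  28  24 393] [624.2  10.7]
[286 217  21  24 283] [296.6 226.2]
[449 245  12  50 140] [454.3 268.4]
[457 254  13  53 169] [462.9 277.6]
[466 264  16  67 235] [473.5 292.4]
[  0 270  25  33 218] [  8.8 285.2]
[  0 274  42  60 490] [ 15.2 303.8]
[477 275  18  73 300] [485.  306.1]
[ 16 292  34 146 975] [ 23.4 362.1]
[407 314  12  17  70] [413.2 322.3]
[411 332  22  55 296] [422.5 356.5]
[529 423  26  56 656] [543.1 451.6]
[564 467  31  13 135] [579.5 473.8]
```

Wrist picture 2: knob blob (297,226), rings (311,263) and (286,287), chuck (332,320). The motor face is about 45 mm from the knob, so there's room to descend.

Request:
apply_moves([
  [0.18,0,0,40,0,0,0],
  [0.18,0,0,70,0,0,0],
  [0.18,0,0,95,0,0,0],
  [0.18,0,0,110,0,0,0],
  [0.18,0,0,125,0,0,0],
  [0.18,0,0,138,0,0,0],
  [0.18,0,0,138,0,0,0],
], newtons=30)

```text
clock: 3.75
tcp_pos: [484.5, 173.1, 51.8]
tool_rot: [-0.177, -3.136, 0.001]
wrist_force: [0.0, 1.0, 0.1]
finger_gap: 70.1
gripper_force: 0.0
```

Request:
apply_moves([
  [0.4,0,0,0,0,0,0],
  [0.5,0,0,0,0,0,0],
  [0.6,0,0,0,0,0,0],
  [0.7,0,0,0,0,0,0],
  [0.8,0,0,0,0,0,0],
  [0.9,0,0,0,0,0,0],
  [0.9,0,0,0,0,0,0],
  [0.9,0,0,0,0,0,0],
], newtons=30)

```text
clock: 4.75
tcp_pos: [484.9, 172.1, 53.2]
tool_rot: [0.179, 3.136, -0.002]
wrist_force: [-1.5, -6.4, 7.6]
finger_gap: 16.8
gripper_force: 29.1
```

Run:
```python
from h import *
for n in("side","wrist"): cv2.imwrite(f"pics/{n}3.png",camera(n)[:,:,::-1])
o=get_obs();np.save("o3.npy",np.r_[o["tcp_pos"],o["tool_rot"]]);print(o["tcp_pos"],st(o["tcp_pos"]))
a=cv2.imread("pics/side3.png")[160:310,130:330];b=cv2.imread("pics/wrist3.png")[:,120:560]
cv2.imwrite("pics/c3.png",np.hstack([cv2.resize(a,(400,300)),cv2.resize(b,(400,436))[:300]]))
```

```text
[484.89627194 172.14894619  53.15751979] [ 2.6 -6.6]
```

View pics/c3.png

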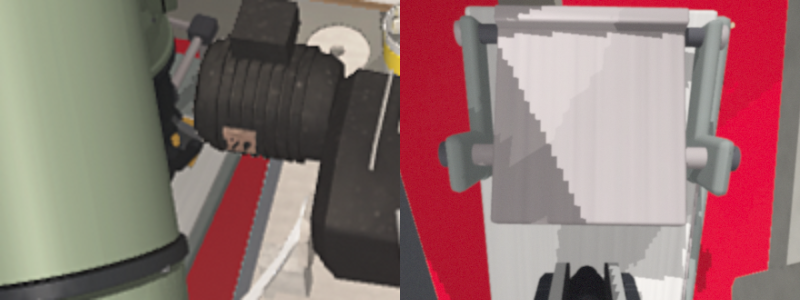

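The left half (side) has the gripper hidden by the arm. The right half (wrist) shows the fingers closed on the knob just beyond the bed's top edge. Next, pin down the pointer tip from picture 2 numerically.

Run:
```python
from h import *
im=cv2.imread("pics/wrist2.png");g=im.max(2)
print("cols 318..346")
for r in range(290,336):print(r," ".join("%3d"%x for x in g[r,318:347]))
```

```text
cols 318..346
290 184 184 183 184 183 182 184 184 184 180 178 173 176 189 193 189 186 190 195 195 194 189 193 195 196 194 184 167 164
291 185 184 182 182 183 181 179 178 178 178 178 171 173 189 193 192 192 191 194 197 194 194 193 196 198 194 183 169 164
292 187 185 185 182 179 173 168 165 166 168 171 173 174 189 194 191 191 191 193 195 193 193 192 196 196 190 179 167 163
293 189 187 184 174 157 139 125 131 141 157 166 169 174 189 195 192 191 192 193 194 194 193 194 196 193 181 171 166 163
294 188 186 175 144 115  94  88  91 112 145 161 171 175 188 193 192 190 189 194 195 194 194 194 193 189 174 164 163 165
295 188 184 171 128  89  84  83  83  96 128 159 174 181 189 193 191 190 191 193 194 193 192 194 193 187 168 162 163 162
296 187 184 167 122  84  89  87  92  94 126 163 174 181 181 187 189 192 193 194 193 193 192 193 194 188 169 162 163 161
297 186 185 171 130  97  90  89  86  99 139 171 173 165 158 172 187 191 192 195 196 193 192 194 196 187 170 161 164 162
298 186 186 178 153 121  98  95 105 129 156 175 166 145 138 163 184 189 192 192 194 192 193 192 195 189 170 162 162 161
299 18
[... 3733 characters left out ...]
 135 117  95  87  85  86  86  86  88  83  88  86  88  90  89  86  88  88  96 108 114 116 113 116 117
331 139 141 139 142 138 129 110  90  84  84  82  86  83  90  86  83  83  88  84  87  94  94 102 113 113 116 117 118 120
332 141 142 138 141 140 134 118 101  93  88  85  85  89  84  86  86  87  86  87  89  94 104 113 114 116 117 117 116 119
333 139 139 140 143 140 141 132 121 110  98  90  87  90  87  83  89  89  88  89  98 102 116 115 115 119 118 115 116 119
334 138 138 138 141 139 138 132 129 131 122 114 109 100  94  98  99 104 107 109 110 115 115 117 116 115 117 118 119 122
335 140 140 139 141 137 131 122 132 142 147 146 140 128 127 123 128 132 135 131 123 118 118 117 118 116 115 115 121 129
```

Run:
```python
from h import *
v=np.load("o2.npy");o=dict(tcp_pos=v[:3],tool_rot=v[3:]);w=wristcam(o)
for uv,z in [((330.7,297),53),((332.2,326),101),((311,263),50),((286.5,287.3),50),((296.6,231),78)]:
    p=onplane(w,uv,z);print(uv,p.round(1),st(p))
v=np.load("o3.npy");o=dict(tcp_pos=v[:3],tool_rot=v[3:]);w3=wristcam(o)
im=cv2.imread("pics/wrist3.png");cv2.imwrite("pics/bed.png",im)
# bed corners in wrist3: crop x*440/400+120, y*480/436
for uv in [(492,221),(684,222),(497,24),(688,22)]:
    a=((uv[0]-400)*1.1+120,uv[1]*1.1);print(a)
```

```text
(330.7, 297) [553.7 171.5  53. ] [71.1  0.5]
(332.2, 326) [552.6 172.1 101. ] [70.   0.9]
(311, 263) [520.4 157.9  50. ] [ 39.5 -16.8]
(286.5, 287.3) [541.2 133.2  50. ] [ 63. -39.]
(296.6, 231) [481.3 152.8  78. ] [  1.2 -26.2]
(221.2, 243.10000000000002)
(432.40000000000003, 244.20000000000002)
(226.7, 26.400000000000002)
(436.8, 24.200000000000003)
```

Request:
apply_moves([
  [0.9,-6,-1,0,0,0,0],
  [0.9,-13,-2,0,0,0,0],
  [0.9,-20,-3,0,0,0,0],
  [0.9,-26,-4,0,0,0,0],
  [0.9,-30,-4,0,0,0,0],
  [0.9,-31.5,-4,0,0,0,0],
  [0.9,-31.5,-4,0,0,0,0],
  [0.9,-31.5,-4,0,0,0,0],
  [0.9,-31.5,-4,0,0,0,0],
  [0.9,-31.5,-4,0,0,0,0],
], newtons=40)

```text
clock: 6.1
tcp_pos: [515.4, 166.8, 53.2]
tool_rot: [0.176, 3.136, 0.003]
wrist_force: [-4.0, 6.5, 6.1]
finger_gap: 16.4
gripper_force: 38.8
```

Run:
```python
from h import *
o=get_obs();print(st(o["tcp_pos"]))
w=wristcam(o);im=camera("wrist");cv2.imwrite("pics/wrist4.png",im[:,:,::-1])
cv2.imwrite("pics/side4.png",camera("side")[:,:,::-1]);cv2.imwrite("pics/scene4.png",camera("scene")[:,:,::-1])
a=cv2.imread("pics/side4.png")[160:310,130:330];b=cv2.imread("pics/scene4.png")[160:310,130:330]
cv2.imwrite("pics/c4.png",np.vstack([np.hstack([cv2.resize(a,(400,300)),cv2.resize(b,(400,300))]),cv2.resize(cv2.imread("pics/wrist4.png"),(400,300)).repeat(2,1)[:, :800]])[:600])
```

```text
[33.6 -8.5]
```

Request:
apply_moves([
  [0.9,-0.5,-2,0,0,0,0],
  [0.9,-0.5,-3,0,0,0,0],
  [0.9,-0.5,-3,0,0,0,0],
  [0.9,-0.5,-2.5,0,0,0,0],
  [0.9,-0.5,-2.5,0,0,0,0],
  [0.9,-0.5,-2.5,0,0,0,0],
  [0.9,-0.5,-2.5,0,0,0,0],
])

```text
clock: 7.12
tcp_pos: [515.3, 163.9, 53.2]
tool_rot: [-0.176, -3.136, -0.002]
wrist_force: [-5.9, 3.6, 8.7]
finger_gap: 16.1
gripper_force: 39.1
```

Run:
```python
from h import *
o=get_obs();print(st(o["tcp_pos"]))
im=camera("wrist");cv2.imwrite("pics/wrist4.png",im[:,:,::-1]);np.save("o4.npy",np.r_[o["tcp_pos"],o["tool_rot"]])
# track bed shift vs wrist3: knob relative to tool -> template matching of bed patch
a=cv2.imread("pics/wrist3.png");b=im[:,:,::-1].copy()
T=a[200:262,200:450];r=cv2.matchTemplate(b[150:320,150:500],T,cv2.TM_CCOEFF_NORMED);print(cv2.minMaxLoc(r))
```

```text
[ 33.8 -11.4]
(-0.16842807829380035, 0.8337802290916443, (100, 97), (51, 49))
```

Request:
apply_moves([
  [0.9,4,4,0,0,0,0],
  [0.9,10,10,0,0,0,0],
  [0.9,16,16,0,0,0,0],
  [0.9,21,21,0,0,0,0],
  [0.9,24,24,0,0,0,0],
  [0.9,24,24,0,0,0,0],
  [0.9,24,24,0,0,0,0],
  [0.9,24,24,0,0,0,0],
])

```text
clock: 8.18
tcp_pos: [495.5, 189.1, 53.2]
tool_rot: [0.178, 3.134, -0.0]
wrist_force: [3.5, -4.5, 5.9]
finger_gap: 16.4
gripper_force: 39.4
```

Run:
```python
from h import *
o=get_obs();print(st(o["tcp_pos"]))
```

```text
[11.3 11.5]
```

Request:
apply_moves([
  [0.9,1.7,0,0,0,0,0],
  [0.9,1.7,0,0,0,0,0],
  [0.9,1.5,0,0,0,0,0],
  [0.9,1.5,0,0,0,0,0],
  [0.6,1.5,0,0,0,0,0],
  [0.5,1.5,0,0,0,0,0],
  [0.4,1.5,0,0,0,0,0],
  [0.4,1.5,0,-5,0,0,0],
  [0.4,1.5,0,-30,0,0,0],
  [0.4,1.5,0,-70,0,0,0],
  [0.4,1.5,-5,-110,0,0,0],
  [0.4,1.5,-15,-140,0,0,0],
])

```text
clock: 9.68
tcp_pos: [491.4, 175.0, 194.2]
tool_rot: [0.176, 3.136, 0.001]
wrist_force: [0.5, -0.1, -0.3]
finger_gap: 51.0
gripper_force: 0.0
```

Request:
apply_moves([
  [0.1,0,0,0,0,0,0],
  [0,0,0,0,0,0,0],
  [0,0,0,0,0,0,0],
])

```text
clock: 10.05
tcp_pos: [491.1, 175.1, 191.6]
tool_rot: [-0.176, -3.135, 0.001]
wrist_force: [-0.2, 0.0, -0.6]
finger_gap: 85.4
gripper_force: 0.0
```

Run:
```python
from h import *
o=get_obs();im=camera("wrist")[:,:,::-1].copy();cv2.imwrite("pics/wrist5.png",im);w=wristcam(o)
np.save("o5.npy",np.r_[o["tcp_pos"],o["tool_rot"]]);print(o["tcp_pos"],o["clock"])
p=proj(w,[553.5,171.6,53]);print(p, proj(w,[553.1,172,101]))
u,v=p.astype(int);g=im.max(2)
for r in range(v-26,v+14):print(r," ".join("%3d"%x for x in g[r,u-14:u+16]))
print(u-14)
c=im[v-150:v+50,u-75:u+75];cv2.imwrite("pics/c5.png",cv2.resize(c,None,fx=3,fy=3,interpolation=cv2.INTER_CUBIC));print(u-75,v-150)
```

```text
[491.06592398 175.0702573  191.55828513] 10.05
[328.70999976 291.0348281 ] [329.73794014 319.89847612]
265 185 186 186 186 184 185 185 184 186 186 187 185 186 184 187 183 184 185 187 186 185 175 163 158 157 157 158 159 159 156
266 185 186 187 185 185 186 184 186 186 184 184 186 186 185 185 185 185 184 186 186 185 179 162 158 155 158 156 160 156 157
267 185 187 185 185 185 185 186 185 186 186 185 186 186 185 184 186 187 185 186 187 186 179 167 158 158 156 159 158 155 155
268 185 184 186 185 184 186 186 186 186 186 186 184 187 185 185 185 184 185 186 184 184 184 177 164 156 159 158 157 157 159
269 184 184 185 183 186 183 185 184 185 183 184 183 181 184 183 184 183 182 181 182 183 183 177 161 157 155 155 158 157 157
270 184 183 184 184 183 184 185 184 184 185 184 183 182 183 182 183 182 182 182 182 182 182 174 162 156 155 154 153 154 155
271 186 187 188 187 187 185 186 185 185 187 184 186 185 186 185 186 187 185 184 185 181 175 171 160 155 157 154 156 157 156
272 186 187 187 187 186 187 187 185 186 186 186 187 189 185 187 186 187 185 186 185 180 167 162 156 158 158 156 159 160 158
273 1
[... 3274 characters left out ...]
 123 115 113 116 125 153 177 184 185 183 185 182 176 162 154 156 153
300 187 186 186 185 185 186 188 187 186 185 184 171 141 118 108 109 112 116 144 176 184 185 184 185 183 176 163 158 156 157
301 189 190 189 187 187 190 189 190 188 188 180 162 131 102  95  90  97  99 129 165 178 183 186 187 186 181 173 166 162 159
302 192 192 191 193 190 193 192 194 190 181 166 132  96  78  71  69  71  70  95 124 156 174 184 189 187 187 182 178 171 162
303 182 181 182 182 182 183 182 180 174 161 126  88  69  67  65  62  58  59  62  81 112 148 172 180 183 181 179 175 168 155
304 153 157 156 155 156 156 153 145 132 106  78  63  66  62  59  62  58  59  63  66  74 100 134 152 159 159 153 143 138 133
314
253 141
```

View pics/c5.png

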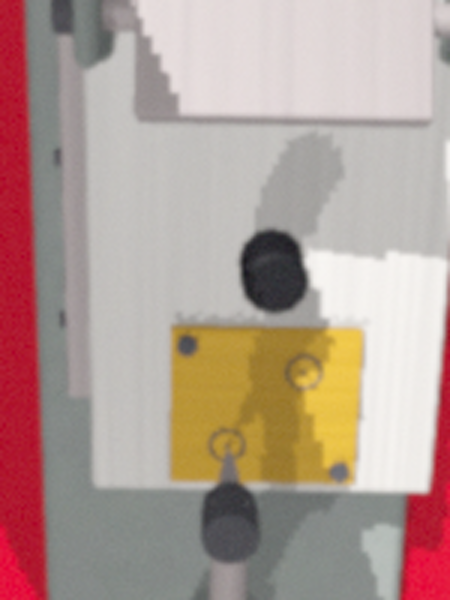

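The crop shows the needle tip centred in the far ring at (228,443), the carrier parked. Next, bed views for the slope, then the holder.

Request:
apply_moves([
  [0,32,8,0,0,0,0],
  [0,63,17,0,0,0,0],
  [0,63,17,0,0,0,0],
  [0,63,17,0,0,0,0],
])

```text
clock: 10.6
tcp_pos: [431.2, 198.8, 192.1]
tool_rot: [0.177, 3.137, -0.001]
wrist_force: [0.5, -0.5, -0.1]
finger_gap: 85.3
gripper_force: 0.0
```

```bash
cat >> h.py <<'E'
def snap(tag):
    o=get_obs();im=camera("wrist")[:,:,::-1].copy();cv2.imwrite(f"pics/{tag}.png",im);np.save(tag+".npy",np.r_[o["tcp_pos"],o["tool_rot"]]);print(tag,o["tcp_pos"].round(1),o["clock"])
def load(tag):
    v=np.load(tag+".npy");return cv2.imread(f"pics/{tag}.png"),wristcam(dict(tcp_pos=v[:3],tool_rot=v[3:]))
E
python3 -c "
from h import *
snap('A')"
```

```text
A [431.2 198.8 192.1] 10.6
```

Request:
apply_moves([
  [0,35,0,20,0,0,0],
  [0,70,0,40,0,0,0],
  [0,70,0,40,0,0,0],
  [0,70,0,40,0,0,0],
])

```text
clock: 11.15
tcp_pos: [362.1, 206.7, 152.3]
tool_rot: [0.178, 3.136, 0.0]
wrist_force: [0.2, 0.8, -0.6]
finger_gap: 85.2
gripper_force: 0.0
```

```bash
python3 -c "
from h import *
snap('B')
o=get_obs()
s=toolshift(o,[o['tcp_pos'][0],o['tcp_pos'][1],400]);print('up',s.round())
print('over',toolshift(o,[470,-270,400]).round())"
```

```text
B [362.1 206.7 152.3] 11.15
up [  -0.    0. -248.]
over [-161. -461. -248.]
```

Request:
apply_moves([
  [0,0,0,-62,0,0,0],
  [0,0,0,-124,0,0,0],
  [0,0,0,-186,0,0,0],
  [0,0,0,-248,0,0,0],
  [0,-30,-50,-248,0,0,0],
  [0,-60,-105,-248,0,0,0],
  [0,-90,-160,-248,0,0,0],
  [0,-120,-215,-248,0,0,0],
  [0,-150,-270,-248,0,0,0],
  [0,-170,-325,-248,0,0,0],
  [0,-187,-380,-248,0,0,0],
  [0,-195,-435,-248,0,0,0],
])

```text
clock: 12.7
tcp_pos: [505.9, -250.2, 400.5]
tool_rot: [0.179, 3.136, -0.0]
wrist_force: [0.2, 1.2, 0.8]
finger_gap: 85.3
gripper_force: 0.0
```

Request:
apply_moves([
  [0,-3,-40,50,0,0,0],
  [0,-3,-40,110,0,0,0],
  [0,-3,-40,140,0,0,0],
  [0,-3,-40,140,0,0,0],
  [0,-3,-40,140,0,0,0],
])

```text
clock: 13.32
tcp_pos: [504.9, -288.2, 262.0]
tool_rot: [0.178, 3.135, -0.002]
wrist_force: [-0.5, 0.7, 0.8]
finger_gap: 85.5
gripper_force: 0.0
```

```bash
python3 -c "
from h import *
snap('C')
A,a=load('A');B,b=load('B');C,c=load('C')
print([proj(a,p).round() for p in ([418,199,75],)],[proj(b,p).round() for p in ([418,199,75],)],proj(c,[499,-291,6]).round())
f=lambda im,u,v,w,h,s:cv2.resize(im[v:v+h,u:u+w],None,fx=s,fy=s,interpolation=cv2.INTER_CUBIC)
u,v=proj(a,[418,199,75]).astype(int);u2,v2=proj(b,[418,199,75]).astype(int);u3,v3=proj(c,[499,-291,6]).astype(int)
def cl(im,u,v,w,h):
    u0=min(max(u-w//2,0),640-w);v0=min(max(v-h//2,0),480-h);print(u0,v0,w,h);return cv2.resize(im[v0:v0+h,u0:u0+w],(400,300),interpolation=cv2.INTER_CUBIC)
out=np.vstack([np.hstack([cl(A,u,v,200,150),cl(B,u2,v2,200,150)]),np.hstack([cl(C,u3,v3,200,150),cl(C,320,240,640,480)])])
cv2.imwrite('pics/comp.png',out)"
```

```text
C [ 504.9 -288.2  262. ] 13.325
[array([323., 215.])] [array([323., 323.])] [322. 189.]
222 139 200 150
222 247 200 150
221 114 200 150
0 0 640 480
```

View pics/comp.png

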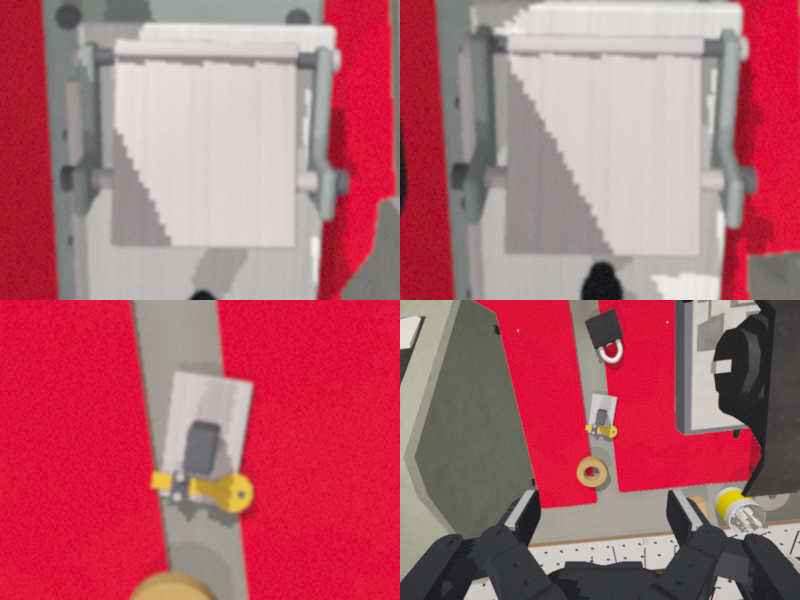

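Composite. Bed in A/B: face top edge at y≈246/253, ledge bar at y≈40–57, cheeks either side. Holder in C: low end corners at (178,370),(253,382), block about (203,440), key at the far end, tape just beyond.

Run:
```python
from h import *
for t,v0 in (("A",139),("B",247)):
    im,cam=load(t);g=cv2.cvtColor(im,cv2.COLOR_BGR2GRAY).astype(float)
    for lo,hi in ((v0+14,v0+36),(v0+112,v0+134)):
        print(t,"rows from",lo,g[lo:hi,325:360].mean(1).round().astype(int).tolist())
    for r in (v0+40,v0+115):
        print(t,"row",r,"from 270",g[r-2:r+3,270:292].mean(0).round().astype(int).tolist(),"from 360",g[r-2:r+3,360:382].mean(0).round().astype(int).tolist())
im,cam=load("C")
hsv=cv2.cvtColor(im,cv2.COLOR_BGR2HSV)[114:264,221:421];g=im[114:264,221:421].max(2)
sat=hsv[:,:,1]
plate=((sat<60)&(g>165)).astype(np.uint8);blk=((g<120)&(sat<110)).astype(np.uint8)
for nm,m in(("plate",plate),("blk",blk)):
    n,l,s,c=cv2.connectedComponentsWithStats(m)
    for i in range(1,n):
        if s[i,4]>60:
            cs,_=cv2.findContours((l==i).astype(np.uint8),0,2);print(nm,s[i],c[i].round(1),cv2.approxPolyDP(cs[0],3,True)[:,0].tolist())
```

```text
A rows from 153 [230, 225, 222, 221, 221, 220, 217, 213, 214, 214, 213, 212, 208, 193, 163, 141, 147, 170, 195, 209, 214, 215]
A rows from 251 [214, 214, 214, 214, 214, 214, 214, 214, 215, 214, 207, 187, 168, 168, 169, 169, 169, 169, 170, 170, 171, 171]
A row 179 from 270 [98, 112, 141, 157, 160, 162, 164, 167, 173, 187, 214, 226, 227, 226, 225, 224, 223, 222, 222, 223, 224, 225] from 360 [214, 213, 211, 210, 208, 208, 208, 209, 207, 192, 164, 157, 160, 160, 160, 160, 160, 151, 129, 126, 146, 167]
A row 254 from 270 [186, 187, 187, 188, 189, 188, 183, 167, 150, 148, 146, 146, 145, 146, 146, 147, 147, 146, 148, 146, 147, 146] from 360 [213, 214, 214, 213, 212, 212, 212, 212, 205, 186, 176, 183, 187, 186, 183, 182, 181, 183, 186, 188, 186, 175]
B rows from 261 [218, 218, 217, 211, 202, 206, 211, 211, 210, 209, 205, 191, 165, 165, 185, 202, 211, 212, 212, 212, 212, 212]
B rows from 359 [209, 208, 208, 209, 209, 208, 208, 209, 208, 206, 205, 204, 202, 201, 197, 185, 170, 168, 169, 167, 164, 161]
B row 287 from 270 [152, 155, 157, 158, 159, 154, 146, 144, 147, 149, 158, 170, 176, 189, 206, 209, 210, 211, 213, 215, 214, 213] from 360 [212, 212, 214, 212, 211, 209, 207, 206, 208, 209, 210, 204, 180, 156, 154, 157, 161, 184, 210, 204, 162, 127]
B row 362 from 270 [184, 184, 183, 178, 163, 146, 143, 141, 140, 141, 140, 141, 141, 141, 141, 141, 142, 142, 142, 140, 138, 137] from 360 [209, 209, 210, 209, 209, 208, 208, 206, 206, 207, 206, 197, 178, 179, 181, 180, 177, 175, 176, 183, 204, 228]
plate [85  0  7 30 71] [88.3 13.8] [[85, 0], [91, 29], [89, 0]]
plate [  80   35   46   55 1435] [101.7  57.1] [[85, 36], [80, 85], [88, 84], [91, 89], [92, 68], [97, 59], [111, 63], [118, 85], [125, 42]]
blk [ 93  61  17  26 318] [100.8  73.8] [[97, 61], [93, 85], [104, 86], [109, 63]]
blk [86 88 13 21 79] [92.  98.5] [[93, 88], [86, 95], [91, 96], [94, 108], [98, 103], [92, 99]]
```

```bash
cat > bed.py <<'E'
from h import *
from scipy.optimize import least_squares
a=load("A")[1];b=load("B")[1]
def frame(q):
    x,y,z,th,yaw=q;ex=np.array([np.cos(yaw),np.sin(yaw),0]);ez=np.array([0,0,1.])
    M=np.c_[ex*np.cos(th)+ez*np.sin(th),[-np.sin(yaw),np.cos(yaw),0],-ex*np.sin(th)+ez*np.cos(th)]
    return np.array([x,y,z]),M
def res(q,led=5):
    o,M=frame(q);P=lambda c,*v:proj(c,o+M@np.array(v))
    def row(c,x,z,u):
        p,r=P(c,x,-35,z),P(c,x,35,z);return p[1]+(u-p[0])/(r[0]-p[0])*(r[1]-p[1])
    def col(c,y,v):
        p,r=P(c,-36,y,0),P(c,36,y,0);return p[0]+(v-p[1])/(r[1]-p[1])*(r[0]-p[0])
    return np.array([row(a,36,0,342)-262.3,row(a,-36,led,342)-166.8,row(b,36,0,342)-373.9,row(b,-36,led,342)-272.3,
      col(a,-35,254)-277,col(a,35,254)-368.8,col(a,-35,179)-279.2,col(a,35,179)-369.6,col(b,-35,362)-274,col(b,35,362)-371.3,col(b,35,287)-372.1,(q[4]+.112)*300])
E
python3 - <<'E'
from bed import *
for led in(5,3.5):
    s=least_squares(res,[418,199,72,.38,-.112],kwargs=dict(led=led));print(s.x.round(3),s.fun.round(2),np.sqrt(np.diag(np.linalg.inv(s.jac.T@s.jac))).round(3))
c=load("C")[1]
O=lambda u,v,z:onplane(c,(221+u,114+v),z)[:2].round(1)
print("plate",O(85,36,6),O(125,42,6),O(80,85,6),"blk",O(97,61,36),O(109,63,36),O(93,85,36),O(104,86,36), "right",O(118,85,6))
E
```

```text
[ 4.18539e+02  1.99402e+02  7.37890e+01  3.94000e-01 -1.14000e-01] [-0.17  0.13 -0.22  0.26  0.34  0.74 -1.11 -0.68  0.35  0.89 -0.61 -0.54] [0.666 0.288 1.345 0.048 0.003]
[ 4.18296e+02  1.99416e+02  7.42230e+01  3.83000e-01 -1.14000e-01] [-0.25  0.32 -0.27  0.21  0.3   0.75 -1.27 -0.57  0.3   0.91 -0.49 -0.53] [0.662 0.288 1.343 0.048 0.003]
plate [ 453.8 -303.4] [ 465.2 -260.2] [ 507.7 -316.3] blk [ 478.  -292.4] [ 481.5 -280.2] [ 502.8 -299.7] [ 505.2 -288.1] right [ 512.7 -272.8]
```

Run:
```python
from h import *
im=cv2.imread("pics/wrist3.png");g=cv2.cvtColor(im,cv2.COLOR_BGR2GRAY).astype(float)
print("rows 15-50",g[15:50,390:420].mean(1).round().astype(int).tolist())
print("rows 232-256",g[232:256,390:420].mean(1).round().astype(int).tolist(),g[232:256,240:270].mean(1).round().astype(int).tolist())
for r in(60,100,150,200,235):print(r,"from 212",g[r-1:r+2,212:242].mean(0).round().astype(int).tolist(),"from 420",g[r-1:r+2,420:450].mean(0).round().astype(int).tolist())
```

```text
rows 15-50 [194, 193, 193, 193, 194, 195, 194, 187, 173, 154, 133, 115, 106, 103, 104, 104, 104, 103, 104, 110, 122, 133, 145, 152, 155, 164, 180, 193, 199, 199, 199, 199, 200, 199, 200]
rows 232-256 [206, 206, 206, 206, 206, 206, 206, 206, 206, 206, 206, 206, 201, 189, 170, 148, 137, 156, 171, 175, 176, 176, 177, 178] [131, 131, 131, 132, 132, 131, 131, 132, 132, 131, 130, 128, 125, 126, 149, 179, 191, 193, 192, 193, 193, 193, 193, 193]
60 from 212 [91, 90, 92, 108, 140, 162, 165, 165, 164, 164, 165, 165, 165, 162, 153, 142, 141, 142, 143, 149, 179, 213, 221, 221, 220, 220, 220, 219, 219, 218] from 420 [195, 194, 195, 196, 195, 196, 197, 198, 199, 199, 196, 189, 174, 160, 161, 163, 163, 162, 163, 165, 165, 165, 162, 145, 109, 90, 88, 92, 100, 111]
100 from 212 [90, 89, 91, 90, 90, 94, 109, 140, 162, 167, 166, 164, 158, 145, 143, 143, 143, 144, 144, 145, 142, 143, 141, 142, 143, 142, 142, 139, 141, 139] from 420 [198, 198, 197, 197, 196, 198, 199, 200, 201, 200, 199, 196, 186, 186, 207, 223, 228, 226, 213, 173, 129, 114, 113, 113, 115, 113, 114, 115, 117, 124]
150 from 212 [92, 94, 9
[... 236 characters left out ...]
15, 114, 117, 118, 123, 134, 145, 148, 150, 153, 151]
200 from 212 [189, 190, 191, 190, 192, 190, 191, 190, 178, 149, 130, 130, 132, 133, 131, 131, 130, 129, 130, 129, 128, 129, 130, 131, 130, 130, 129, 130, 131, 130] from 420 [204, 203, 201, 202, 201, 201, 201, 202, 202, 204, 205, 203, 199, 186, 169, 157, 158, 152, 142, 133, 124, 114, 110, 107, 104, 100, 98, 100, 105, 108]
235 from 212 [157, 180, 189, 191, 192, 190, 187, 175, 141, 131, 132, 133, 134, 132, 130, 130, 130, 130, 130, 130, 130, 130, 131, 131, 130, 132, 131, 132, 133, 133] from 420 [205, 204, 204, 203, 202, 202, 202, 203, 204, 205, 204, 203, 200, 190, 173, 163, 165, 168, 170, 170, 166, 158, 153, 149, 143, 135, 133, 138, 154, 175]
```

Run:
```python
from bed import *
v=np.load("o3.npy");w=wristcam(dict(tcp_pos=v[:3],tool_rot=v[3:]))
def res2(Q,wt=(1,1)):
    q=Q[:5];o,M=frame(q);o=o+[Q[5],Q[6],0];P=lambda *v:proj(w,o+M@np.array(v))
    def row(x,z,u):
        p,r=P(x,-35,z),P(x,35,z);return p[1]+(u-p[0])/(r[0]-p[0])*(r[1]-p[1])
    def col(y,v):
        p,r=P(-36,y,0),P(36,y,0);return p[0]+(v-p[1])/(r[1]-p[1])*(r[0]-p[0])
    r3=np.array([row(36,0,405)-245.8,row(-36,5,405)-24.5,row(-36,0,405)-35.3]+[col(-35,a)-b for a,b in((235,220),(200,220.8),(100,224.7),(60,226))]+[col(35,a)-b for a,b in((235,434),(200,434),(100,432.3),(60,432.3))])
    return np.r_[res(q)*wt[0],r3*wt[1]]
for wt in((1,1),(.01,1),(1,.3)):
    s=least_squares(res2,[418,199,72,.38,-.112,-12,-38],kwargs=dict(wt=wt));print(s.x.round(3),s.fun.round(1),np.sqrt(np.diag(np.linalg.inv(s.jac.T@s.jac))).round(3))
```

```text
[ 4.18492e+02  1.99435e+02  7.37690e+01  3.99000e-01 -1.17000e-01
 -9.61000e+00 -1.70230e+01] [-0.2  0.2 -0.2  0.2  0.2  0.7 -0.9 -0.6  0.2  0.8 -0.5 -1.6 -0.1  0.5
 -0.4  0.6  0.7 -0.6 -0.9  0.9  0.2 -0.1 -0.9] [0.427 0.284 0.356 0.011 0.003 0.49  0.307]
[ 4.18406e+02  1.99514e+02  7.36940e+01  3.98000e-01 -1.27000e-01
 -9.75500e+00 -1.69950e+01] [-0.   0.  -0.   0.  -0.   0.  -0.  -0.  -0.   0.  -0.  -0.  -0.2  0.5
 -0.4 -0.2  0.2 -0.2 -0.1  0.1 -0.2  0.4 -0. ] [3.9806e+01 2.8304e+01 3.7500e-01 1.2000e-02 5.0000e-03 3.9807e+01
 2.8304e+01]
[ 4.18532e+02  1.99407e+02  7.37750e+01  3.97000e-01 -1.14000e-01
 -9.55300e+00 -1.70320e+01] [-0.2  0.1 -0.2  0.2  0.3  0.7 -1.1 -0.7  0.3  0.9 -0.6 -0.7 -0.   0.1
 -0.1  0.3  0.3 -0.2 -0.4  0.3  0.1 -0.1 -0.3] [0.544 0.286 0.887 0.03  0.003 0.93  0.489]
```

Run:
```python
from h import *
o=get_obs();print(toolshift(o,[494,-290.7,10]).round(1),o["tool_rot"])
```

```text
[ 11.1  -3.6 252. ] [ 1.77560800e-01  3.13428933e+00 -1.91768355e-03]
```

Request:
apply_moves([
  [0.4,11,-3.5,50,0,0,7.9],
  [0.4,11,-3.5,100,0,0,7.9],
  [0.4,11,-3.5,150,0,0,7.9],
  [0.4,11,-3.5,190,0,0,7.9],
  [0.4,11,-3.5,210,0,0,7.9],
  [0.4,11,-3.5,228,0,0,7.9],
  [0.4,11,-3.5,240,0,0,7.9],
  [0.4,11,-3.5,250,0,0,7.9],
  [0.4,11,-3.5,251,0,0,7.9],
  [0.4,11,-3.5,251,0,0,7.9],
], newtons=50)

```text
clock: 14.62
tcp_pos: [493.3, -289.9, 9.8]
tool_rot: [0.393, 3.116, -0.0]
wrist_force: [0.5, -0.5, 0.4]
finger_gap: 51.4
gripper_force: 0.0
```

Request:
apply_moves([
  [0.6,0,0,0,0,0,0],
  [0.75,0,0,0,0,0,0],
  [0.9,0,0,0,0,0,0],
  [0.9,0,0,0,0,0,0],
  [0.9,0,0,0,0,0,0],
  [0.9,0,0,0,0,0,0],
], newtons=50)

```text
clock: 15.38
tcp_pos: [493.2, -289.9, 9.8]
tool_rot: [0.393, 3.116, -0.0]
wrist_force: [-1.1, 0.1, 7.9]
finger_gap: 14.9
gripper_force: 48.7
```

Request:
apply_moves([
  [0.9,0,0,-10,0,0,0],
  [0.9,0,0,-30,0,0,0],
  [0.9,0,0,-60,0,0,0],
  [0.9,0,0,-60,0,0,0],
  [0.9,0,0,-60,0,0,0],
])

```text
clock: 16.0
tcp_pos: [492.9, -289.6, 69.1]
tool_rot: [-0.393, -3.117, -0.0]
wrist_force: [-1.1, 0.6, -2.3]
finger_gap: 15.4
gripper_force: 49.0
```

Run:
```python
from h import *
snap("D");im,w=load("D");o=get_obs();print(o["wrist_force"].round(1))
# sole expected in tool frame: tool z of sole top; expected px
T=np.linalg.inv(np.array(camera_info("wrist")["mount"]));K=w[0]
pt=lambda p:(lambda q:(K@q[:3])[:2]/q[2])(T@np.r_[p,1])
for p in([36,-22,4],[36,22,4],[12,-8,-26],[12,8,-26]):print(p,pt(np.array(p,float)).round(1))
cu=pt(np.array([36,0,4.]));u,v=cu.astype(int)
g=im.max(2).astype(int);hsv=cv2.cvtColor(im,cv2.COLOR_BGR2HSV)
for du in(-22,-14,14,22): print("col",u+du,"rows from",v-14,g[v-14:v+14,u+du-2:u+du+3].mean(1).round().astype(int).tolist())
for dv in(6,12,20): print("row",v+dv,"from",u-64,g[v+dv-1:v+dv+2,u-64:u+66:2].mean(0).round().astype(int).tolist())
```

```text
D [ 492.9 -289.6   69.1] 16.0
[ 0.5 -1.  -2.2]
[36, -22, 4] [273.9 231.5]
[36, 22, 4] [374.7 231.4]
[12, -8, -26] [303.  316.2]
[12, 8, -26] [345.3 316.2]
col 302 rows from 217 [171, 171, 170, 169, 170, 170, 169, 169, 170, 168, 169, 170, 175, 184, 194, 204, 210, 205, 199, 196, 197, 196, 196, 196, 196, 196, 196, 197]
col 310 rows from 217 [169, 169, 168, 168, 168, 170, 169, 169, 169, 169, 170, 172, 176, 183, 190, 200, 206, 202, 196, 193, 193, 192, 192, 191, 193, 193, 192, 192]
col 338 rows from 217 [168, 166, 162, 159, 157, 157, 155, 158, 161, 163, 165, 167, 172, 180, 186, 195, 203, 202, 195, 192, 191, 192, 192, 192, 192, 192, 191, 192]
col 346 rows from 217 [212, 212, 211, 211, 212, 212, 212, 212, 212, 212, 211, 209, 203, 191, 191, 198, 206, 204, 198, 195, 194, 194, 194, 194, 195, 194, 195, 194]
row 237 from 260 [228, 228, 228, 227, 224, 160, 105, 150, 173, 193, 196, 194, 193, 193, 190, 191, 194, 194, 195, 198, 197, 197, 196, 194, 194, 192, 190, 190, 193, 194, 196, 196, 194, 192, 193, 194, 192, 191, 191, 191, 194, 195, 195, 194, 193, 190, 190, 193, 195, 194, 195, 197, 195, 192, 191, 191, 194, 185, 196, 229, 230, 229, 229, 230, 230]
row 243 from 260 [227, 228, 228, 227, 227, 222, 157, 107, 162, 204, 212, 205, 197, 201, 204, 209, 207, 194, 196, 198, 198, 196, 195, 194, 194, 192, 190, 191, 193, 194, 195, 196, 194, 191, 193, 194, 192, 190, 190, 190, 194, 195, 195, 194, 194, 191, 191, 191, 194, 193, 194, 197, 195, 193, 191, 191, 193, 180, 208, 229, 229, 230, 230, 229, 228]
row 251 from 260 [226, 227, 227, 227, 227, 227, 227, 189, 121, 201, 215, 214, 213, 213, 210, 209, 207, 199, 196, 197, 197, 195, 193, 194, 193, 192, 190, 189, 192, 193, 195, 194, 194, 191, 192, 193, 192, 192, 190, 192, 194, 195, 194, 193, 192, 189, 191, 193, 195, 193, 194, 196, 194, 192, 191, 192, 193, 177, 222, 229, 229, 229, 229, 228, 228]
```

```bash
cat > goal.py <<'E'
from bed import *
S=[418.5,199.4,73.8,.398,-.119]
def goal(x,y,n):  # holder origin offset in bed frame
    o,M=frame(S);p=o+M@np.array([x,y,n+10.]);Rg=np.c_[-M[:,0],M[:,1],-M[:,2]];return p,Rg
def rel(o,p,Rg):
    Rc=R.from_rotvec(o["tool_rot"]).as_matrix();return (Rc.T@(p-o["tcp_pos"])).round(1),np.degrees(R.from_matrix(Rc.T@Rg).as_rotvec()).round(2)
def inbed(o,off=10):
    c,M=frame(S);Rc=R.from_rotvec(o["tool_rot"]).as_matrix();p=o["tcp_pos"]+Rc@[0,0,off]
    e=np.c_[-M[:,0],M[:,1],-M[:,2]];return (M.T@(p-c)).round(2),R.from_matrix(e.T@Rc).as_rotvec().round(3),(M.T@o["wrist_force"]).round(1),o["ft_torque"].round(2)
E
python3 - <<'E'
from goal import *
o=get_obs();p,Rg=goal(4,0,100);print(p,rel(o,p,Rg));print(rel(o,np.array([p[0],p[1],400]),Rg))
E
```

```text
[379.82948477 204.02363705 176.75248046] (array([ 231.9,  450.1, -107.7]), array([ -1.49, -22.82,  -7.45]))
(array([ 232.2,  450.2, -330.9]), array([ -1.49, -22.82,  -7.45]))
```

Request:
apply_moves([
  [0.9,0,0,-55,0,0,0],
  [0.9,0,0,-110,0,0,0],
  [0.9,0,0,-165,0,0,0],
  [0.9,0,0,-220,0,0,0],
  [0.9,0,0,-275,0,0,0],
  [0.9,10,20,-330,0,0,0],
  [0.9,35,68,-330,0,0,0],
  [0.9,60,116,-330,-0.3,-4.6,-1.5],
  [0.9,85,164,-330,-0.6,-9.2,-3],
  [0.9,110,212,-330,-0.9,-13.7,-4.5],
  [0.9,135,260,-330,-1.2,-18.3,-6],
  [0.9,160,308,-330,-1.5,-22.8,-7.5],
])

```text
clock: 17.55
tcp_pos: [414.4, 47.3, 399.0]
tool_rot: [0.163, 2.741, -0.033]
wrist_force: [0.5, 0.4, -2.1]
finger_gap: 15.0
gripper_force: 49.4
```

Run:
```python
from goal import *
o=get_obs();p,Rg=goal(4,0,100);print(o["tcp_pos"],rel(o,p,Rg));print(rel(o,np.array([p[0],p[1],330]),Rg),o["finger_gap"],o["joints"].round(2))
```

```text
[414.38677919  47.29271433 398.98528433] (array([134.5, 151.6, 184.6]), array([ 0.  , -0.09,  0.03]))
(array([ 75.4, 151.6,  43.2]), array([ 0.  , -0.09,  0.03])) 15.008763009932034 [-0.32  0.1   0.01  2.01  0.25  0.69  0.98]
```

Request:
apply_moves([
  [0.9,25,50,14,0,0,0],
  [0.9,50,100,28,0,0,0],
  [0.9,75,150,43,0,0,0],
  [0.9,85,151,75,0,0,0],
  [0.9,100,151,110,0,0,0],
  [0.9,118,151,150,0,0,0],
  [0.9,134,151,184,0,0,0],
  [0.9,134,151,184,0,0,0],
  [0.9,134,151,184,0,0,0],
])

```text
clock: 18.68
tcp_pos: [384.6, 209.4, 190.0]
tool_rot: [0.167, 2.757, -0.042]
wrist_force: [-0.9, 0.6, -0.3]
finger_gap: 15.5
gripper_force: 51.3
```

Run:
```python
from goal import *
o=get_obs();p,Rg=goal(4,0,0);print(rel(o,p,Rg),inbed(o))
snap("E");print(o["clock"],o["finger_gap"])
```

```text
(array([  7. ,  -5. , 110.8]), array([-0.46, -1.01, -0.04])) (array([ 12.74,   5.83, 110.57]), array([0.008, 0.018, 0.001]), array([-1. ,  0.5,  0.1]), array([0.11, 0.54, 0.03]))
E [384.6 209.4 190. ] 18.675
18.675 15.459924834636785
```

Request:
apply_moves([
  [0.9,0,0,0,0,0,0],
  [0.9,0,0,0,0,0,0],
  [0.9,0,0,0,0,0,0],
])

```text
clock: 19.1
tcp_pos: [384.9, 208.2, 189.7]
tool_rot: [0.169, 2.756, -0.047]
wrist_force: [-0.7, 0.4, -1.9]
finger_gap: 15.0
gripper_force: 51.3
```

Run:
```python
from goal import *
o=get_obs();p,Rg=goal(4,0,0);print(rel(o,p,Rg),inbed(o),o["joints"].round(2),abs(o["joint_vel"]).max())
```

```text
(array([  7.4,  -3.5, 110.4]), array([-0.67, -0.94, -0.06])) (array([ 13.09,   4.68, 110.21]), array([0.012, 0.016, 0.001]), array([-1.5,  0.3, -1.4]), array([0.1 , 0.53, 0.  ])) [-1.07  0.61  0.5   2.33  1.3   0.   -0.54] 0.00471148743610833
```

Request:
apply_moves([
  [0.9,0,0,15,0,0,0],
  [0.9,0,0,30,0,0,0],
  [0.9,0,0,45,0,0,0],
  [0.9,0,0,60,0,0,0],
  [0.9,0,0,60,0,0,0],
  [0.9,0,0,60,0,0,0],
  [0.9,0,0,60,0,0,0],
])

```text
clock: 19.98
tcp_pos: [407.3, 204.9, 132.9]
tool_rot: [0.17, 2.756, -0.047]
wrist_force: [0.4, -0.4, -1.3]
finger_gap: 14.8
gripper_force: 51.3
```

Run:
```python
from goal import *
o=get_obs();p,Rg=goal(4,0,0);print(rel(o,p,Rg),inbed(o),o["joints"].round(2),abs(o["joint_vel"]).max())
```

```text
(array([ 7.2, -3.6, 49.2]), array([-0.64, -0.97, -0.1 ])) (array([11.88,  3.99, 49.01]), array([0.011, 0.017, 0.002]), array([-0.1, -0.3, -1.3]), array([ 0.09,  0.49, -0.02])) [-0.7   0.71 -0.05  2.34  1.99  0.36 -1.27] 0.9441325731083886
```

Request:
apply_moves([
  [0.9,2,-1,0,-0.2,-0.3,0],
  [0.9,5,-2,0,-0.4,-0.6,0],
  [0.9,7,-3.5,0,-0.6,-1,0],
  [0.9,7,-3.5,10,-0.6,-1,0],
  [0.9,7,-3.5,20,-0.6,-1,0],
  [0.9,7,-3.5,30,-0.6,-1,0],
  [0.9,7,-3.5,34,-0.6,-1,0],
  [0.9,7,-3.5,34,-0.6,-1,0],
  [0.9,7,-3.5,34,-0.6,-1,0],
  [0.9,7,-3.5,34,-0.6,-1,0],
])

```text
clock: 21.22
tcp_pos: [412.6, 200.1, 100.0]
tool_rot: [0.164, 2.738, -0.036]
wrist_force: [-0.9, -0.1, -1.0]
finger_gap: 15.0
gripper_force: 51.3
```

Run:
```python
from goal import *
snap("F")
o=get_obs();p,Rg=goal(4,0,0);print(rel(o,p,Rg),inbed(o),o["joints"].round(2),abs(o["joint_vel"]).max().round(2))
# predicted pixels of bed top-edge corners and ledge ends in this view, with edge profiles
im,w=load("F");c,M=frame(S);g=im.max(2).astype(int)
for v in([36,-35,0],[36,35,0],[-36,-35,5],[-36,35,5],[-36,0,5],[36,0,0]):print(v,proj(w,c+M@np.array(v,float)).round(1))
```

```text
F [412.6 200.1 100. ] 21.225
(array([ 0.7, -0. , 16.4]), array([-0.11,  0.08, -0.03])) (array([ 4.7 ,  0.03, 16.38]), array([ 0.002, -0.001,  0.   ]), array([-0.1,  0.2, -2.1]), array([0.07, 0.63, 0.02])) [-0.61  0.8  -0.2   2.38  2.15  0.53 -1.43] 0.0
[36, -35, 0] [261.8 333.3]
[36, 35, 0] [387.  333.3]
[-36, -35, 5] [251.2 210.5]
[-36, 35, 5] [397.  210.4]
[-36, 0, 5] [324.1 210.4]
[36, 0, 0] [324.4 333.3]
```

Run:
```python
from goal import *
im,w=load("F");g=im.max(2).astype(int)
for u in(262,285,310,340,365,385):print(u,"rows 192..",g[192:236,u-3:u+4].mean(1).round().astype(int).tolist())
for r in(220,226):print(r,"cols 238..",g[r-1:r+2,238:268].mean(0).round().astype(int).tolist(),"380..",g[r-1:r+2,380:410].mean(0).round().astype(int).tolist())
```

```text
262 rows 192.. [211, 194, 155, 147, 159, 167, 179, 201, 213, 218, 210, 190, 180, 179, 176, 169, 161, 160, 161, 159, 157, 157, 157, 157, 157, 158, 157, 157, 157, 157, 157, 157, 156, 156, 157, 156, 155, 156, 156, 157, 157, 157, 157, 157]
285 rows 192.. [228, 217, 189, 170, 169, 169, 180, 202, 217, 224, 226, 226, 225, 225, 224, 223, 223, 219, 209, 210, 223, 227, 227, 227, 227, 227, 227, 226, 227, 226, 225, 222, 220, 220, 219, 210, 188, 171, 171, 183, 202, 218, 224, 228]
310 rows 192.. [233, 224, 200, 176, 169, 169, 176, 194, 210, 216, 217, 217, 216, 215, 214, 214, 213, 205, 184, 153, 148, 178, 209, 216, 217, 217, 217, 217, 217, 217, 217, 218, 217, 217, 217, 217, 213, 198, 179, 180, 196, 212, 218, 218]
340 rows 192.. [229, 225, 208, 180, 170, 169, 171, 187, 208, 215, 216, 216, 216, 215, 214, 213, 213, 209, 194, 170, 183, 211, 219, 219, 219, 220, 220, 219, 219, 218, 218, 219, 218, 218, 218, 219, 217, 206, 181, 176, 192, 210, 218, 219]
365 rows 192.. [230, 228, 216, 186, 172, 168, 169, 183, 205, 213, 216, 216, 216, 215, 214, 213, 213, 211, 202, 189, 187, 190, 200, 211, 214, 214, 214, 214, 
[... 261 characters left out ...]
214, 214, 215, 215, 214, 214, 215, 214, 214, 214, 214]
220 cols 238.. [123, 115, 107, 102, 101, 101, 101, 101, 108, 136, 161, 168, 167, 166, 167, 167, 166, 159, 157, 158, 158, 159, 157, 158, 158, 156, 156, 155, 154, 153] 380.. [219, 219, 218, 217, 216, 214, 212, 213, 213, 212, 214, 214, 215, 213, 206, 187, 167, 165, 166, 173, 198, 227, 229, 209, 160, 127, 124, 124, 126, 129]
226 cols 238.. [131, 123, 118, 110, 103, 101, 101, 100, 100, 109, 134, 159, 166, 165, 167, 167, 168, 164, 156, 158, 158, 158, 157, 157, 157, 156, 156, 155, 154, 152] 380.. [220, 219, 217, 217, 215, 214, 212, 212, 213, 213, 214, 216, 216, 210, 195, 174, 168, 168, 174, 199, 226, 226, 202, 152, 125, 127, 127, 125, 130, 137]
```

Request:
apply_moves([
  [0.9,0,0,4,0,0,0],
  [0.9,0,0,8,0,0,0],
  [0.9,0,0,11,0,0,0],
  [0.9,0,0,13,0,0,0],
  [0.9,0,0,13,0,0,0],
  [0.9,0,0,13,0,0,0],
])

```text
clock: 22.02
tcp_pos: [417.6, 199.4, 87.8]
tool_rot: [0.164, 2.738, -0.036]
wrist_force: [-0.8, -0.6, -1.6]
finger_gap: 15.0
gripper_force: 51.3
```

Request:
apply_moves([
  [0.9,0,0,0.5,0,0,0],
  [0.9,0,0,1,0,0,0],
  [0.9,0,0,1.5,0,0,0],
  [0.9,0,0,1.5,0,0,0],
  [0.9,0,0,1.5,0,0,0],
])

```text
clock: 22.65
tcp_pos: [418.2, 199.3, 86.3]
tool_rot: [0.164, 2.738, -0.036]
wrist_force: [-0.2, 0.2, -1.2]
finger_gap: 14.8
gripper_force: 51.5
```

Run:
```python
from goal import *
print(*inbed(get_obs()))
```

```text
[ 4.61 -0.12  1.66] [ 0.002 -0.001  0.001] [-0.6  0.2 -1. ] [0.05 0.54 0.08]
```

Request:
apply_moves([
  [0.9,0,0,0.5,0,0,0],
  [0.9,0,0,1,0,0,0],
  [0.9,0,0,1,0,0,0],
  [0.9,0,0,1,0,0,0],
])

```text
clock: 23.15
tcp_pos: [418.6, 199.3, 85.9]
tool_rot: [0.164, 2.737, -0.036]
wrist_force: [-5.4, 0.9, 13.8]
finger_gap: 15.0
gripper_force: 53.6
```

Request:
apply_moves([
  [0.9,0,0,0.5,0,0,0],
  [0.9,0,0,1,0,0,0],
  [0.9,0,0,1,0,0,0],
  [0.9,0,0,1,0,0,0],
])

```text
clock: 23.65
tcp_pos: [419.6, 199.3, 85.5]
tool_rot: [0.165, 2.735, -0.035]
wrist_force: [-6.9, -0.2, 27.5]
finger_gap: 15.5
gripper_force: 55.6
```

Run:
```python
from goal import *
print(*inbed(get_obs()))
```

```text
[5.63 0.02 0.38] [ 0.001 -0.004  0.001] [ 4.3 -1.  28. ] [-0.56 -0.94 -0.2 ]
```

Request:
apply_moves([
  [0.9,0,0,-0.8,0,0,0],
  [0.9,0,0,-1.5,0,0,0],
  [0.9,1,0,-1.5,0,0,0],
  [0.9,2,0,-1.5,0,0,0],
  [0.9,2,0,-1.5,0,0,0],
  [0.9,2,0,-1.5,0,0,0],
])

```text
clock: 24.4
tcp_pos: [416.6, 199.5, 85.1]
tool_rot: [0.165, 2.738, -0.036]
wrist_force: [0.4, 0.4, -2.7]
finger_gap: 14.9
gripper_force: 51.3
```

Run:
```python
from goal import *
print(*inbed(get_obs()))
```

```text
[ 2.6  -0.13  1.14] [ 0.002 -0.001  0.001] [-0.7  0.4 -2.6] [0.07 0.61 0.05]
```

Request:
apply_moves([
  [0.9,0.5,0,0,0,0,0],
  [0.9,1,0,0,0,0,0],
  [0.9,1,0,0,0,0,0],
  [0.9,1,0,0,0,0,0],
])

```text
clock: 24.9
tcp_pos: [415.6, 199.6, 84.7]
tool_rot: [0.164, 2.738, -0.036]
wrist_force: [-0.2, -0.5, -1.8]
finger_gap: 14.8
gripper_force: 51.3
```

Request:
apply_moves([
  [0.9,0.5,0,0,0,0,0],
  [0.9,0.8,0,0,0,0,0],
  [0.9,0.8,0,0,0,0,0],
  [0.9,0.8,0,0,0,0,0],
])

```text
clock: 25.4
tcp_pos: [415.0, 199.7, 84.4]
tool_rot: [0.164, 2.738, -0.036]
wrist_force: [0.6, 0.1, -1.4]
finger_gap: 15.3
gripper_force: 51.3
```

Run:
```python
from goal import *
print(*inbed(get_obs()))
```

```text
[ 0.86 -0.12  1.16] [ 0.002 -0.001  0.001] [-0.   0.2 -1.6] [-0.03  0.43 -0.03]
```

Request:
apply_moves([
  [0.9,0.4,0,0,0,0,0],
  [0.9,0.7,0,0,0,0,0],
  [0.9,0.7,0,0,0,0,0],
  [0.9,0.7,0,0,0,0,0],
])

```text
clock: 25.9
tcp_pos: [414.8, 199.7, 84.4]
tool_rot: [0.165, 2.737, -0.036]
wrist_force: [4.2, -1.4, 3.0]
finger_gap: 15.1
gripper_force: 51.7
```

Request:
apply_moves([
  [0.9,0.4,0,0,0,0,0],
  [0.9,0.7,0,0,0,0,0],
  [0.9,0.7,0,0,0,0,0],
  [0.9,0.7,0,0,0,0,0],
])

```text
clock: 26.4
tcp_pos: [414.5, 199.7, 84.3]
tool_rot: [0.166, 2.736, -0.036]
wrist_force: [6.8, -2.5, 5.0]
finger_gap: 15.2
gripper_force: 51.9
```

Run:
```python
from goal import *
print(*inbed(get_obs()))
```

```text
[ 0.37 -0.15  1.2 ] [ 0.002 -0.003  0.001] [ 8.4 -1.7  1.9] [-0.28 -1.34 -0.14]
```

Request:
apply_moves([
  [0.9,-0.3,0,0.3,0,0,0],
  [0.9,-0.3,0,0.6,0,0,0],
  [0.9,-0.3,0,0.6,0,0,0],
  [0.9,-0.3,0,0.6,0,0,0],
  [0.9,-0.3,0,0.6,0,0,0],
])

```text
clock: 27.02
tcp_pos: [414.7, 199.8, 83.8]
tool_rot: [0.165, 2.737, -0.036]
wrist_force: [3.7, -0.3, 8.4]
finger_gap: 15.4
gripper_force: 52.5
```

Run:
```python
from goal import *
print(*inbed(get_obs()))
snap("G")
im,w=load("G");g=im.max(2).astype(int)
for u in(285,310,340,365):print(u,"rows 205..",g[205:245,u-3:u+4].mean(1).round().astype(int).tolist())
s0=cv2.imread("pics/side0.png");s=camera("side")[:,:,::-1].copy();cv2.imwrite("pics/sideG.png",s)
for n,(u,v) in dict(tape=(467,248),pad=(432,355),tin=(338,175)).items():print(n,np.abs(s0[v-25:v+25,u-25:u+25].astype(int)-s[v-25:v+25,u-25:u+25]).mean().round(1))
```

```text
[ 0.34 -0.11  0.7 ] [ 0.002 -0.003  0.001] [6.7 0.1 6.2] [-0.32 -1.11 -0.23]
G [414.7 199.8  83.8] 27.025
285 rows 205.. [230, 230, 230, 230, 230, 229, 221, 197, 172, 168, 169, 168, 167, 177, 198, 215, 222, 225, 225, 225, 224, 225, 224, 223, 222, 219, 207, 198, 210, 221, 227, 228, 228, 228, 229, 228, 229, 229, 229, 229]
310 rows 205.. [233, 233, 234, 234, 233, 233, 227, 209, 179, 169, 170, 167, 165, 172, 194, 210, 215, 216, 217, 216, 215, 214, 213, 213, 212, 206, 190, 189, 206, 216, 218, 218, 218, 218, 219, 218, 218, 218, 218, 218]
340 rows 205.. [231, 231, 231, 231, 231, 230, 229, 217, 184, 171, 170, 169, 168, 172, 188, 208, 215, 216, 217, 216, 216, 215, 215, 215, 213, 207, 192, 187, 205, 218, 220, 220, 220, 220, 220, 220, 220, 220, 220, 220]
365 rows 205.. [230, 230, 230, 229, 229, 230, 228, 219, 192, 175, 171, 170, 168, 169, 184, 205, 213, 216, 216, 216, 215, 214, 213, 213, 212, 207, 193, 185, 204, 218, 220, 220, 220, 220, 219, 219, 219, 219, 220, 219]
tape 1.1
pad 0.8
tin 1.0
```

Run:
```python
from goal import *
c,M=frame(S)
for u,f,g in((340,194.3,212.5),(310,194.0,212.3),(365,194.5,212.7)):
    r=[]
    for t,v in(("F",f),("G",g)):
        K,E=load(t)[1];d=E[:3,:3]@np.linalg.inv(K)@[u,v,1];n=M[:,2];p=E[:3,3]+d*((c+5*n-E[:3,3])@n)/(d@n);r.append((M.T@(p-c)).round(2))
    print(r)
# lateral & x shift by template on carrier cheek (left/right edges)
s0=cv2.imread("pics/side0.png")
F,_=load("F");G,_=load("G")
for t in("F","G"):
    g=load(t)[0].max(2).astype(int);print(t,g[208,240:262].tolist(),g[208,385:412].tolist())
```

```text
[array([-43.85,   7.56,   5.  ]), array([-43.48,   6.92,   5.  ])]
[array([-44.  ,  -6.63,   5.  ]), array([-43.58,  -6.13,   5.  ])]
[array([-43.75,  19.38,   5.  ]), array([-43.38,  17.8 ,   5.  ])]
F [94, 93, 92, 93, 92, 101, 111, 115, 113, 114, 114, 114, 132, 154, 157, 158, 158, 158, 157, 157, 158, 159] [212, 212, 213, 213, 212, 213, 216, 221, 223, 222, 222, 222, 216, 189, 139, 112, 114, 114, 117, 119, 116, 117, 118, 116, 116, 117, 122]
G [167, 168, 168, 171, 172, 171, 171, 172, 179, 194, 202, 203, 203, 205, 206, 209, 207, 206, 205, 206, 219, 238] [232, 234, 234, 234, 233, 231, 229, 229, 230, 229, 229, 231, 232, 231, 228, 228, 228, 228, 230, 230, 231, 231, 232, 231, 231, 231, 229]
```

```bash
python3 -c "
from h import *
o=get_obs();print(o['wrist_force'],o['gripper_force'],o['clock']);print(sign_off())"
```

```text
[ 3.22653663 -0.86978767  7.63201387] 52.53840208053589 27.125
the job is handed in; nothing more can be done
None
```

I handed the job in at 27 s. The pointer stood in the near ring and then the far ring, where the carrier is still parked, and the holder is held flush on the bed and down against the ledge with about 10 N. The pointer was checked by camera only at the far ring; during seating the holder briefly pressed with about 29 N (limit 45 N) and shifted the carrier about 0.4 mm. The tape roll, padlock and tin were not moved. The judge's result was not shown.

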